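# Hold back the belt tensioner of a sample shaker

## Task

The sample shaker's platform and worn drive belt are off. Slide the pawl slider fully in towards the toothed sector so that the ratchet is live, then push the tensioner arm back by its upright handle, against its spring, past the third and last click of the ratchet but not onto its rubber end stop. Finish while still holding the arm there, the spring's load on you and not on the pawl, so that a colleague can slip the new belt on; leave the hex key, screw dish, screwdriver and jar where they lie.

Things in the scene. Friction and masses are not known exactly. Their poses are not given: they have to be found in the camera images.
- shaker: Orbital sample shaker without its platform: a fixed white box 280 (x) x 320 (y) x 56 mm with an aluminium deck on top. Origin: centre of its underside, on the bench (z = 0). +x points away from its control panel, +y to the left seen from the panel, z up. Four crank pins, up to 90 mm above the bench, stand near its corners at (+-115, +-138) mm.
- pivot (a point): Top of the tensioner's pivot screw, on its upright axis, 84 mm above the bench; at (-18, 55) mm in the shaker's frame. Its axes turn with the arm and agree with the shaker's at joint value 0.
- handle_top (a point): Centre of the top of the tensioner arm's upright round black handle: 16 mm dia., top 128 mm above the bench, bare down to 74 mm. It stands at the end of the flat steel arm, 120 mm from the pivot axis; a grey idler roller (38 mm dia., top 94 mm above the bench) sits 70 mm from the pivot. At rest the arm points 60 degrees clockwise, seen from above, of the shaker's +x.
- tensioner (a joint): Arm angle, rad: 0 at rest, grows as the handle is pushed clockwise seen from above (towards the panel side), 0.78 at the rubber end stop. It always springs back: 3.3 N at the handle at 0, 10 N at 0.78. With the slider in, the pawl clicks over three teeth at about 0.21, 0.35 and 0.49; after the last it lies free, and takes the load if the arm comes back to about 0.46.
- tab_top (a point): Centre of the top edge of the pawl slider's upright steel thumb tab: 8 mm thick (along shaker x), 28 mm wide (y), free from 66 to 101 mm above the bench, on the panel side of the deck
- pawl_slider (a joint): Travel of the pawl slider along the shaker's +x (towards the pivot): 0 fully drawn back (pawl clear of the teeth), 0.014 m fully in; it starts between 0 and 0.004, moves against about 4 N of friction and stays where it is left
- pawl (a joint): Lift of the small sprung pawl carried by the slider: 0 dropped in, grows to about 0.16 rad as a tooth lifts it
- hex_key: Loose L-shaped dark hex key, 76 x 28 mm, 6 mm thick, lying on the deck's front-left corner; leave it
- parts_dish: Loose steel dish of screws, 64 mm dia., 18 mm high, on the deck's front-right corner; origin under its centre; leave it
- screwdriver: Loose screwdriver on the bench to the right of the shaker; leave it
- jar_a: White sample jar, 52 mm dia., 65 mm high, on the bench to the right; leave it
- big_pulley (a point): Centre of the crank pin's end on the large belt pulley (110 mm dia., top 96 mm above the bench, crank pin up to 114 mm), back left on the deck; do not foul it
- motor_pulley (a point): Top of the motor pulley, 34 mm dia., 94 mm above the bench, back right on the deck
- end_stop (a point): Top of the arm's rubber end stop, 16 mm dia., 76 mm above the bench, at the middle of the deck's panel side

How it is judged (in metres and radians):
On the way, in this order (a step that is already met when the one before it is completed fails the run):
1. the pawl slider is fully in while the tensioner arm is still at rest (value of joint pawl_slider above 0.0115 m and value of joint tensioner below 0.12 rad), for 0.2 s.
2. the tensioner arm is past the third click with the pawl dropped in behind the tooth (value of joint tensioner above 0.47 rad and value of joint pawl below 0.06 rad and value of joint pawl_slider above 0.0105 m), for 0.2 s.
At the end, for the whole second after the job is handed in: The fingers still hold the arm (over 3 N), still, between 0.47 and 0.765 rad: past the third click, off the end stop. The pawl has dropped in (below 0.06 rad) and bears nothing (below 0.5 N), the slider is in (over 10.5 mm). Hex key, dish, screwdriver and jar moved under 30 mm (all of step 2 and value of joint tensioner below 0.765 rad and velocity of joint tensioner between -0.1 and 0.1 rad/s and contact force between the fingers and tensioner above 3 N and contact force between pawl and tensioner below 0.5 N); the arm keeps its last pose, push and grip.
It fails at once if the tensioner arm is driven onto its end stop (value of joint tensioner above 0.775 rad).
It fails at once if a loose thing on or right beside the shaker is displaced (distance of any of hex_key, parts_dish, screwdriver, jar_a from where it was at the start of the episode above 0.03 m).
It also fails if it takes over 42 s, if anything falls off the work surface, if the arm or the gripper's body presses on something with over 40 N, if the wrist force passes 120 N, or if a joint passes its speed limit or range.

## Robot

A 7-joint arm with a two-finger parallel gripper is mounted at the origin on the work surface. World frame = base frame: x ahead of the robot, y to its left, z up, the work surface at z = 0. Lengths are in mm, angles in rad, forces in N, time in s.
With the tool pointing down it reaches from about 425 to 800 mm from the base axis. Payload 8.3 kg.
Tool frame: the origin (TCP) lies where the fingers leave the gripper's body, on its centre line; the fingertips stand 73 mm ahead of it and the grasp point (between the pads) lies 54 mm ahead of it (arm.grip_depth is the distance from the TCP to the grasp point, in mm); z points along the fingers, y is the line along which they close (so a half turn about z gives the same grasp; the last joint's range is limited). The gripper opens to 85 mm and grips with 20 to 120 N. Pads are 22 mm wide; open, the fingers measure 114 mm over their backs; the gripper's body (76 mm by 85 mm) begins 54 mm behind the grasp point. The pads swing forward as they close: fully open they stand 13 mm farther back than shut.
Start: joints at [-1.34, 0.383, 0.016, 1.37, -0.006, 1.388, -0.046], TCP at [180.948, 598.219, 303.879] pointing down, gripper open.
Joint ranges: [-2.95, 2.95], [-0.25, 2.06], [-1.52, 1.56], [0.18, 2.33], [-1.44, 4.58], [0.02, 2.06], [-3.01, 3.01]. Speed limits (rad/s): [2.39, 2.39, 3.01, 3.01, 3.14, 3.14, 3.14].

## Interface

Orientations are given as a rotation vector (axis times angle).
In Python, from bench import arm gives the robot as it stands.
- The arm moves only by the tool send_rows, never from a script. Its argument "plan" is a list of rows, each a list of 3 entries, a list of its own where there are three numbers: the turn, a rotation vector about the tool's x, y, z as a fraction of full scale, then the shift along the tool's x, y, z as a fraction of full scale, then the gripper command: -1 is fully open, 1 is shut, values between are in proportion. In form: [[[ax, ay, az], [x, y, z], fingers], ...]. A call has exactly 10 rows; each row shifts and turns the commanded pose from where the row before left it, along the tool's axes as they then stand; what a row does not reach is not made up. Full scale, the value 1, is 25 mm for a shift and 60 degrees for a turn. A row lasts 1/12 s, in which the tool goes at most 41.7 mm and 7.16 degrees, less where a joint would pass 70% of its speed; a pose out of reach is approached as far as the arm can. A call with a number of a shift or a turn outside -1 to 1 is refused whole. A call with a gripper value outside its range is refused whole. The fingers move at their own pace and stop on an object; the grip force is fixed at half the most. Time passes only in rows, so rows that do not move let the fingers close, or fill a call up. It gives the time, the measured TCP pose, the force, the opening and the grip force at its end, in the units of the state.
- arm.observe(): the state, without advancing time (a new reading comes with each control period).
- arm.read_camera(name): name is "scene" or "top" or "wrist"; returns a dict with "img" (420x560x3 uint8, red, green, blue), "depth" (420x560 float32, mm along the optical axis (not along the pixel's ray), 0 where there is no reading), "intrinsics" (3x3 intrinsics, pixels), "R" (3x3) and "t" (3): a world point X has camera coordinates R X + t. Camera axes: x right, y down, z forward; pixel columns grow to the right and rows downward; lengths in mm; the calibration is good to about 2 mm. A picture is of the moment at which its call begins.
- arm.sign_off(): hands the job in; it is judged then, once.
The state is a dict: "time": time; "qpos": joint angles; "joint_velocities": joint speeds; "effort": joint torques, N m; "tool_pos": TCP position; "eef_rot": TCP orientation; "wrist_force": force on the tool from outside, world axes, zero at the start; "torque": the same for the moment, N m; "grip_width": finger opening in mm; "grasp_force": force on a finger pad.
Only numpy, scipy, OpenCV 4.12 (cv2) and the standard library are available. Lean on these libraries where they do the work, as an engineer would, in place of code of your own. Each camera call takes 0.05 s, during which the arm holds its last target. There are 200 camera calls.

## Working session

There is one attempt and no reset: what is moved stays moved. The work goes in short steps, Python scripts to look and compute and a tool call to move; the robot and the scene stay as the last step left them, time stands still between calls to the robot, and variables do not carry over. Pictures are saved under pics/ and viewed, at most 10 in all, crops included, and the job is handed in when it is done.

Besides the shell and the picture viewer there is one more tool, called after "Call:" in YAML: its name, and indented under it one key for each argument. send_rows: Moves the arm, as the interface text tells. Its arguments: {"type":"object","properties":{"plan":{"type":"array"}},"required":["plan"]}

```bash
mkdir -p pics
python3 - <<'E'
from bench import arm
import cv2,numpy as np
for n in("scene","top"):
    c=arm.read_camera(n); np.savez(f"{n}.npz",**c); cv2.imwrite(f"pics/{n}0.png",c["img"][...,::-1])
    print(n,c["intrinsics"].tolist(),(-c["R"].T@c["t"]).round(),c["R"].round(3).tolist())
s=arm.observe();print(s)
E
```

```text
scene [[425.0080745451251, 0.0, 276.11593466553995], [0.0, 425.0080745451251, 209.9371142043662], [0.0, 0.0, 1.0]] [937. 312. 928.] [[-0.736, 0.676, -0.016], [0.564, 0.601, -0.567], [-0.374, -0.426, -0.824]]
top [[541.4448372462258, 0.0, 277.5416046294787], [0.0, 541.4448372462258, 209.0956848412121], [0.0, 0.0, 1.0]] [ 504. -105. 1097.] [[-0.015, -1.0, -0.01], [-0.999, 0.016, -0.049], [0.05, 0.009, -0.999]]
{'time': 0.1, 'qpos': array([-1.33988975,  0.38415833,  0.01637285,  1.37102782, -0.0062894 ,
        1.38820016, -0.04648277]), 'joint_velocities': array([-0.00012772, -0.00383772, -0.00117042, -0.00158009,  0.00129782,
        0.00212179,  0.0004523 ]), 'effort': array([ 3.60537000e-03, -6.29136872e+01,  8.48231670e-01, -3.72756100e+01,
        1.69546134e-02,  1.06726485e-02, -2.81122675e-05]), 'tool_pos': array([180.86979448, 597.92431366, 302.98570972]), 'eef_rot': array([-4.59687914e-01, -3.10755422e+00,  2.71744791e-03]), 'wrist_force': array([-0.31218208,  0.22647176,  0.26467634]), 'torque': array([-0.01605767,  0.01887791,  0.02180264]), 'grasp_force': 0.0, 'grip_width': 85.25984759224163}
```

View pics/top0.png

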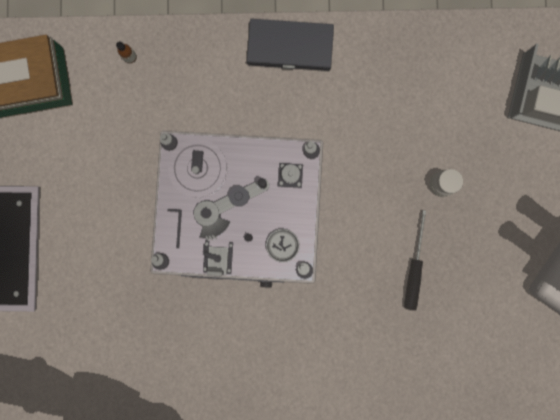

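View pics/scene0.png

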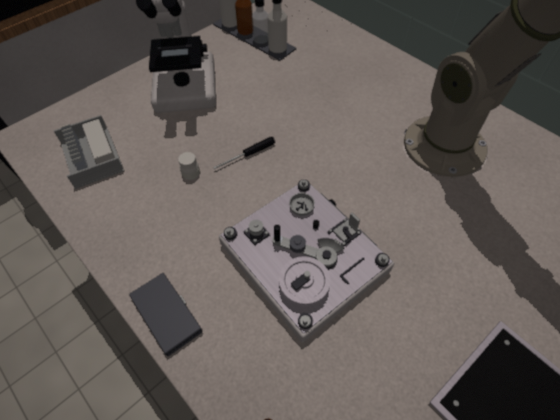

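The top view shows the shaker with its panel facing the robot: pins at about (168,140), (311,148), (304,269) and (159,260), the handle at (262,183), the tab at about (218,257) and the end stop at (248,237). I'll zoom in and cast rays.

```bash
cat > h.py <<'E'
import numpy as np
from bench import arm
def ray(c,px,z):
    R,t,K=c["R"],c["t"],c["intrinsics"]
    o=-R.T@t; d=R.T@np.linalg.inv(K)@np.array([px[0],px[1],1.])
    return o+d*(z-o[2])/d[2]
def proj(c,X):
    p=c["intrinsics"]@(c["R"]@np.asarray(X,float)+c["t"]); return p[:2]/p[2]
E
python3 - <<'E'
from h import *
import cv2
c=np.load("top.npz"); im=c["img"][120:300,140:340,::-1]
im=cv2.convertScaleAbs(im,alpha=1.3)
cv2.imwrite("pics/topz.png",cv2.resize(im,None,fx=3.3,fy=3.3,interpolation=cv2.INTER_CUBIC))
s=np.load("scene.npz"); im=s["img"][170:340,210:400,::-1]
cv2.imwrite("pics/scz.png",cv2.resize(im,None,fx=3.5,fy=3.5,interpolation=cv2.INTER_CUBIC))
for p in[(168,140),(311,148),(304,269),(159,260)]: print(ray(c,p,90).round(1))
E
```

```text
[687.5 108.   90. ]
[ 667.9 -160.1   90. ]
[ 442.6 -143.    90. ]
[463.2 125.9  90. ]
```

View pics/topz.png

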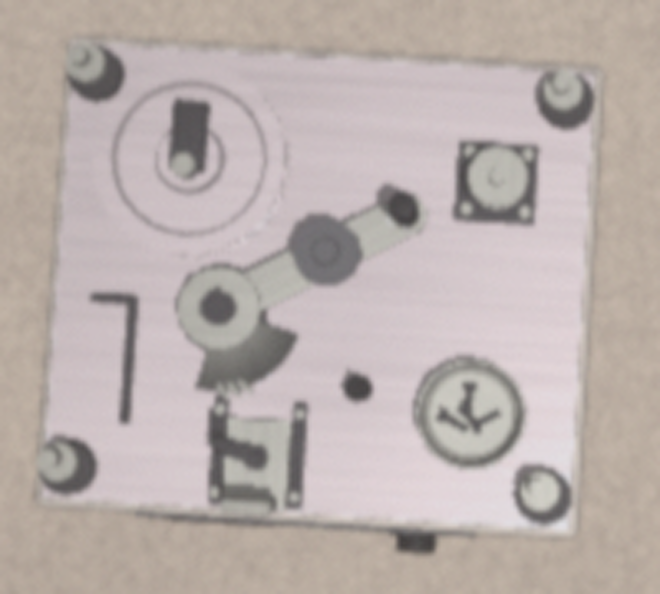

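View pics/scz.png

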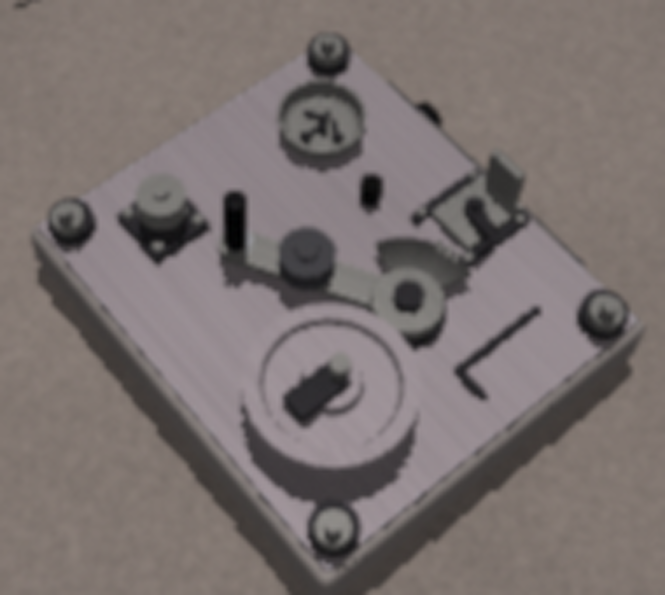

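The zooms show the pin tops (top zoom (84,58), (564,88), (541,492), (57,460)), the handle near (390,193) and the tab's light top edge near (247,505). I'll fit the frame and check it against the predicted features.

```bash
cat >> h.py <<'E'
def fit(W,L):
    W=np.array(W)[:,:2];L=np.array(L,float); w=W-W.mean(0);l=L-L.mean(0)
    a=np.arctan2((l[:,0]*w[:,1]-l[:,1]*w[:,0]).sum(),(l*w).sum())
    A=np.array([[np.cos(a),-np.sin(a)],[np.sin(a),np.cos(a)]])
    return a,A,W.mean(0)-A@L.mean(0)
E
python3 - <<'E'
from h import *
c=np.load("top.npz"); s=np.load("scene.npz")
L=[(115,138),(115,-138),(-115,-138),(-115,138)]
zt=lambda p:(p[0]/3.3+140,p[1]/3.3+120); zs=lambda p:(p[0]/3.5+210,p[1]/3.5+170)
Wt=[ray(c,zt(p),90) for p in[(84,58),(564,88),(541,492),(57,460)]]
Ws=[ray(s,zs(p),90) for p in[(333,525),(68,213),(327,48),(605,308)]]
for n,W in(("t",Wt),("s",Ws)):
    a,A,t=fit(W,L); print(n,a,t.round(1),(np.array(W)[:,:2]-(np.array(L)@A.T+t)).round(1).tolist())
    piv=A@(-18,55)+t; th=a-np.pi/3; h=piv+120*np.array([np.cos(th),np.sin(th)])
    print("piv",piv.round(1),"handle",h.round(1))
    for nm,P in(("piv",[*piv,84]),("h",[*h,128]),("h74",[*h,74])):
        print(nm,(proj(c,P)-(140,120))*3.3,(proj(s,P)-(210,170))*3.5)
    # tab
    for px in[(247,505),(247,496)]: print("tabT",A.T@(ray(c,zt(px),101)[:2]-t))
    print("tabS",A.T@(ray(s,zs((505,165)),101)[:2]-t), "stop", A.T@(ray(c,zt((357,387)),76)[:2]-t),A.T@(ray(s,zs((371,180)),76)[:2]-t))
    for nm,q in(("hex corner",(133,298)),("hex end",(124,420)),("hexshort",(92,297)),("dish",(469,410))): print(nm,A.T@(ray(c,zt(q),65)[:2]-t).round(1))
E
```

```text
t -0.07711511681073074 [567.4 -15.2] [[-0.5, -0.7], [-1.0, 1.7], [0.4, 1.1], [1.0, -2.1]]
piv [553.6  41. ] handle [605.5 -67.2]
piv [213.52639333 299.62718661] [406.18835226 294.99901998]
h [399.51846368 197.78149442] [231.4978801  200.93112192]
h74 [403.30321131 207.47841553] [232.77509557 244.22107997]
tabT [-131.44280872   26.06759798]
tabT [-126.47580434   26.40469488]
tabS [-127.52758329   29.06153747] stop [-62.48148528 -29.13385176] [-62.1886366  -28.92520777]
hex corner [-19.21000347 104.53074077]
hex end [-89.93190147 104.68286917]
hexshort [-20.14619945 128.32934445]
dish [-71.7864081  -93.80912329]
s -0.07646171854589037 [574.1  -8.2] [[-2.4, -2.3], [-3.0, 2.1], [3.9, 3.4], [1.5, -3.3]]
piv [560.4  48.1] handle [612.2 -60.1]
piv [201.01636521 288.02076051] [406.94586753 308.49511831]
h [386.32425297 185.58341957] [231.18915034 214.10846506]
h74 [390.80004622 195.91679224] [232.48755157 257.04762341]
tabT [-137.6193146    18.58280172]
tabT [-132.65209103   18.91665311]
tabS [-133.70213377   21.57418237] stop [-68.69407442 -36.66369545] [-68.40108947 -36.45524285]
hex corner [-25.37948174  96.94458163]
hex end [-96.00155742  97.15055828]
hexshort [-26.20041973 120.75143066]
dish [ -77.99340095 -101.25354022]
```

Run:
```python
from h import *
import cv2
c=np.load("top.npz"); s=np.load("scene.npz")
zt=lambda p:(p[0]/3.3+140,p[1]/3.3+120); zs=lambda p:(p[0]/3.5+210,p[1]/3.5+170)
def tri(a,b):
    P=[k["intrinsics"]@np.c_[k["R"],k["t"]] for k in(c,s)]
    X=cv2.triangulatePoints(P[0],P[1],np.array(zt(a)).reshape(2,1),np.array(zs(b)).reshape(2,1)).ravel()
    return (X[:3]/X[3]).round(1)
for n,a,b in(("piv84",(217,306),(408,290)),("handle128",(401,207),(234,195)),("stop76",(357,385),(372,180)),("roller94",(324,250),(307,250)),("motor94",(497,176),(161,188)),("pinBL90",(84,58),(333,525)),("pinFR",(541,492),(327,48)),("tab101",(247,505),(507,163))): print(n,tri(a,b))
D=c["depth"]
def pt(k,u,v):
    z=k["depth"][v,u]; return (k["R"].T@(np.linalg.inv(k["intrinsics"])@np.array([u,v,1])*z-k["t"])).round(0)
for n,p in(("piv",(217,306)),("h",(401,207)),("h2",(388,192)),("pin",(84,58)),("pin2",(100,75)),("tab",(247,505)),("tab2",(247,495)),("deck",(300,60))):
    u,v=np.round(zt(p)).astype(int); print(n,pt(c,u,v))
print("high pts near tab / handle")
V,U=np.mgrid[0:420,0:560]
for nm,k in(("top",c),("scene",s)):
    X=(np.stack([U,V,U*0+1],-1)@np.linalg.inv(k["intrinsics"]).T*k["depth"][...,None]-k["t"])@k["R"]
    for n,ctr,zr in(("tab",(435,50),(82,108)),("handle",(602,-68),(100,135))):
        m=(np.hypot(X[...,0]-ctr[0],X[...,1]-ctr[1])<32)&(X[...,2]>zr[0])&(X[...,2]<zr[1])&(k["depth"]>0)
        if m.any(): print(nm,n,m.sum(),X[m].min(0).round(),X[m].max(0).round(),np.median(X[m],0).round(1))
```

```text
piv84 [550.   39.1  83.6]
handle128 [600.8 -68.4 128.5]
stop76 [503.6 -39.1  76.7]
roller94 [580.3 -22.9  92.4]
motor94 [ 620.1 -121.1   97.6]
pinBL90 [694.  115.4  78.8]
pinFR [ 441.4 -143.8   70.5]
tab101 [437.9  21.6  96.6]
piv [550.  39.  81.]
h [600. -69. 126.]
h2 [617. -59.  55.]
pin [692. 114.  87.]
pin2 [685. 108.  70.]
tab [438.  21.  99.]
tab2 [441.  25.  62.]
deck [696.  -7.  55.]
high pts near tab / handle
top tab 50 [435.  18.  85.] [442.  36. 106.] [438.4  26.7  99.7]
top handle 70 [594. -76. 102.] [609. -61. 131.] [600.2 -68.7 126.1]
scene tab 55 [434.  18.  82.] [444.  37. 105.] [441.2  28.8  97.6]
scene handle 76 [596. -77. 101.] [611. -60. 130.] [605.3 -64.7 124.5]
```

Call:
send_rows:
  plan:
    - [[0,0,0.043],[-0.87,-0.23,0],-1]
    - [[0,0,0.043],[-0.87,-0.23,0],-1]
    - [[0,0,0.043],[-0.87,-0.23,0],-1]
    - [[0,0,0.043],[-0.87,-0.23,0],-1]
    - [[0,0,0.043],[-0.87,-0.23,0],-1]
    - [[0,0,0.043],[-0.87,-0.23,0],-1]
    - [[0,0,0.043],[-0.87,-0.23,0],-1]
    - [[0,0,0.043],[-0.87,-0.23,0],-1]
    - [[0,0,0.043],[-0.87,-0.23,0],-1]
    - [[0,0,0.043],[-0.87,-0.23,0],-1]

```text
time: 0.93
tool_pos: [344.8, 443.4, 303.9]
eef_rot: [-1.149, -2.924, 0.0]
wrist_force: [0.6, 0.9, 0.0]
grip_width: 85.8
grasp_force: 0.0
```

Call:
send_rows:
  plan:
    - [[0,0,0.043],[-0.87,-0.23,0],-1]
    - [[0,0,0.043],[-0.87,-0.23,0],-1]
    - [[0,0,0.043],[-0.87,-0.23,0],-1]
    - [[0,0,0.043],[-0.87,-0.23,0],-1]
    - [[0,0,0.043],[-0.87,-0.23,0],-1]
    - [[0,0,0.043],[-0.87,-0.23,0],-1]
    - [[0,0,0.043],[-0.87,-0.23,0],-1]
    - [[0,0,0.043],[-0.87,-0.23,0],-1]
    - [[0,0,0.043],[-0.87,-0.23,0],-1]
    - [[0,0,0.043],[-0.87,-0.23,0],-1]

```text
time: 1.77
tool_pos: [423.5, 234.8, 303.9]
eef_rot: [-1.772, -2.594, -0.0]
wrist_force: [0.1, -0.5, -0.4]
grip_width: 85.6
grasp_force: 0.0
```

Call:
send_rows:
  plan:
    - [[0,0,0.0432],[-0.84,-0.056,0.2],0]
    - [[0,0,0.0432],[-0.84,-0.056,0.2],0]
    - [[0,0,0.0432],[-0.84,-0.056,0.2],0]
    - [[0,0,0.0432],[-0.84,-0.056,0.2],0]
    - [[0,0,0.0432],[-0.84,-0.056,0.2],0]
    - [[0,0,0.0432],[-0.84,-0.056,0.2],0]
    - [[0,0,0.0432],[-0.84,-0.056,0.2],0]
    - [[0,0,0.0432],[-0.84,-0.056,0.2],0]
    - [[0,0,0.0432],[-0.84,-0.056,0.2],0]
    - [[0,0,0.0432],[-0.84,-0.056,0.2],0]

```text
time: 2.6
tool_pos: [445.1, 27.4, 253.4]
eef_rot: [-2.309, -2.13, 0.0]
wrist_force: [-0.3, -0.5, 0.2]
grip_width: 42.6
grasp_force: 0.0
```

```bash
cat >> h.py <<'E'
from scipy.spatial.transform import Rotation as Rn
def delta(P,yaw):
    "shift (mm, tool axes) and turn about tool z (deg) to TCP position P, tool y at world angle yaw"
    s=arm.observe(); R=Rn.from_rotvec(s["eef_rot"]).as_matrix()
    cur=np.degrees(np.arctan2(R[1,1],R[0,1]))
    print("pos",s["tool_pos"].round(1),"yaw",round(cur,2),"tilt",R[:,2].round(4),"F",s["wrist_force"].round(1),"w",round(s["grip_width"],1),"g",round(s["grasp_force"],1),"t",s["time"],"q",s["qpos"].round(2))
    print("shift",(R.T@(np.array(P)-s["tool_pos"])).round(1),"turn z",round(-(yaw-cur),2))
E
python3 - <<'E'
from h import *
import cv2
delta((438.5,27.3,147),-4.7)
w=arm.read_camera("wrist"); np.savez("w.npz",**w); cv2.imwrite("pics/w0.png",w["img"][...,::-1])
for X in[(550,39,84),(600.5,-68.5,128),(438.5,27.3,101)]: print(proj(w,X).round(0))
E
```

```text
pos [445.1  27.4 253.4] yaw -4.61 tilt [-0. -0. -1.] F [-0.3 -0.5  0.2] w 42.6 g 0.0 t 2.6 q [-0.69  0.01  0.57  1.93 -0.01  1.2  -0.2 ]
shift [ -0.6  -6.6 106.4] turn z 0.09
[416. 180.]
[503. 335.]
[266. 214.]
```

View pics/w0.png

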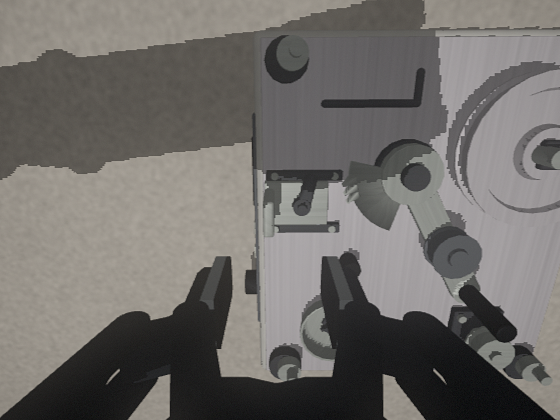

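The wrist view shows the tab top at (268,210), the pivot at (414,177) and the handle top at about (505,330), all within 5 px of the predictions. I'll descend astride the tab.

Call:
send_rows:
  plan:
    - [[0,0,0],[0,-0.06,0.42],0]
    - [[0,0,0],[0,-0.06,0.42],0]
    - [[0,0,0],[0,-0.06,0.42],0]
    - [[0,0,0],[0,-0.06,0.42],0]
    - [[0,0,0],[0,0,0.42],0]
    - [[0,0,0],[0,0,0.42],0]
    - [[0,0,0],[0,0,0.42],0]
    - [[0,0,0],[0,0,0.42],0]
    - [[0,0,0],[0,0,0.42],0]
    - [[0,0,0],[0,0,0.42],0]

```text
time: 3.48
tool_pos: [438.7, 30.8, 147.3]
eef_rot: [-2.302, -2.138, 0.002]
wrist_force: [1.0, -0.0, -0.0]
grip_width: 42.9
grasp_force: 0.0
```

Call:
send_rows:
  plan:
    - [[0,0,0],[0,0,0],0.4]
    - [[0,0,0],[0,0,0],0.4]
    - [[0,0,0],[0,0,0],0.6]
    - [[0,0,0],[0,0,0],0.6]
    - [[0,0,0],[0,0,0],1]
    - [[0,0,0],[0,0,0],1]
    - [[0,0,0],[0,0,0],1]
    - [[0,0,0],[0,0,0],1]
    - [[0,0,0],[0,0,0],1]
    - [[0,0,0],[0,0,0],1]

```text
time: 4.32
tool_pos: [439.6, 30.1, 149.5]
eef_rot: [2.304, 2.136, 0.002]
wrist_force: [-1.8, 0.3, 6.1]
grip_width: 6.9
grasp_force: 59.2
```

Call:
send_rows:
  plan:
    - [[0,0,0],[0,0.05,-0.04],1]
    - [[0,0,0],[0,0.05,0],1]
    - [[0,0,0],[0,0.05,0],1]
    - [[0,0,0],[0,0.05,0],1]
    - [[0,0,0],[0,0.05,0],1]
    - [[0,0,0],[0,0.05,0],1]
    - [[0,0,0],[0,0.05,0],1]
    - [[0,0,0],[0,0.05,0],1]
    - [[0,0,0],[0,0,0],1]
    - [[0,0,0],[0,0,0],1]

```text
time: 5.15
tool_pos: [449.3, 29.4, 149.6]
eef_rot: [-2.304, -2.136, 0.001]
wrist_force: [-2.0, 3.5, -5.7]
grip_width: 6.9
grasp_force: 58.5
```

Call:
send_rows:
  plan:
    - [[0,0,0],[0,0.04,0.02],1]
    - [[0,0,0],[0,0.04,0],1]
    - [[0,0,0],[0,0.04,0],1]
    - [[0,0,0],[0,0.04,0],1]
    - [[0,0,0],[0,0.04,0],1]
    - [[0,0,0],[0,0,0],1]
    - [[0,0,0],[0,0,0],1]
    - [[0,0,0],[0,0,0],1]
    - [[0,0,0],[0,0,0],1]
    - [[0,0,0],[0,0,0],1]

```text
time: 5.98
tool_pos: [451.7, 29.2, 149.4]
eef_rot: [-2.3, -2.132, 0.006]
wrist_force: [-21.4, 4.3, 19.2]
grip_width: 6.7
grasp_force: 62.1
```

Call:
send_rows:
  plan:
    - [[0,0,0],[0,-0.04,0],1]
    - [[0,0,0],[0,0,0],1]
    - [[0,0,0],[0,0,0],0]
    - [[0,0,0],[0,0,0],0]
    - [[0,0,0],[0,0,0],0]
    - [[0,0,0],[0,0,0],0]
    - [[0,0,0],[0,0,-0.2],0]
    - [[0,0,0],[0,0,-0.5],0]
    - [[0,0,0],[0,0,-0.8],0]
    - [[0,0,0],[0,0,-0.8],0]

```text
time: 6.82
tool_pos: [453.2, 28.5, 207.6]
eef_rot: [2.305, 2.135, -0.002]
wrist_force: [0.7, -0.6, 0.1]
grip_width: 42.8
grasp_force: 0.0
```

Run:
```python
from h import *
import cv2
V,U=np.mgrid[0:420,0:560]
for n in("top","scene"):
    k=arm.read_camera(n)
    X=(np.stack([U,V,U*0+1],-1)@np.linalg.inv(k["intrinsics"]).T*k["depth"][...,None]-k["t"])@k["R"]
    m=(np.hypot(X[...,0]-450,X[...,1]-27)<32)&(X[...,2]>82)&(X[...,2]<108)&(k["depth"]>0)
    print(n,m.sum(),np.median(X[m],0) if m.any() else "")
delta((600.5,-68.5,200),-4.7)
w=arm.read_camera("wrist"); np.savez("w1.npz",**w); cv2.imwrite("pics/w1.png",w["img"][...,::-1])
```

```text
top 12 [449.03119453   9.02488893  97.07643058]
scene 58 [452.79988235  27.5813133   95.07070382]
pos [455.3  28.8 210.2] yaw -4.38 tilt [ 0.0056  0.0013 -1.    ] F [ 0.1  0.  -0.3] w 42.7 g 0.0 t 6.9167 q [-0.68  0.09  0.58  1.97 -0.06  1.09 -0.15]
shift [-85.9 152.2  10.9] turn z 0.32
```

View pics/w1.png

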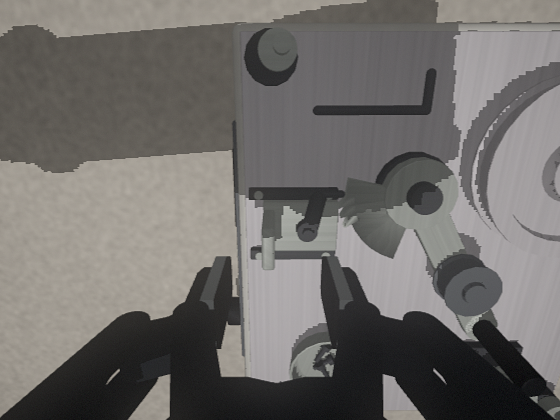

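The slider tab has moved about 12 mm, to x≈452, against its stop, and the pawl is at the sector in the view at about (310,215). Next is the handle.

Call:
send_rows:
  plan:
    - [[0,0,0],[-0.344,0.6,-0.02],0]
    - [[0,0,0],[-0.344,0.6,-0.02],0]
    - [[0,0,0],[-0.344,0.6,-0.02],0]
    - [[0,0,0],[-0.344,0.6,0],0]
    - [[0,0,0],[-0.344,0.6,0],0]
    - [[0,0,0],[-0.344,0.6,0],0]
    - [[0,0,0],[-0.344,0.6,0],0]
    - [[0,0,0],[-0.344,0.6,0],0]
    - [[0,0,0],[-0.344,0.6,0],0]
    - [[0,0,0],[-0.344,0.6,0],0]

```text
time: 7.8
tool_pos: [596.8, -68.8, 207.3]
eef_rot: [-2.304, -2.135, 0.002]
wrist_force: [0.1, -0.8, -0.2]
grip_width: 42.2
grasp_force: 0.0
```

Run:
```python
from h import *
import cv2
delta((600.5,-68.5,163),-4.7)
w=arm.read_camera("wrist"); np.savez("w2.npz",**w); cv2.imwrite("pics/w2.png",w["img"][...,::-1])
print(proj(w,(600.5,-68.5,128)))
```

```text
pos [596.8 -68.8 207.3] yaw -4.35 tilt [-1.5e-03 -3.0e-04 -1.0e+00] F [ 0.1 -0.8 -0.2] w 42.2 g 0.0 t 7.8 q [-0.4   0.45  0.62  1.6  -0.27  1.19  0.2 ]
shift [ 0.6  3.8 44.3] turn z 0.35
[283.24809798 262.37077818]
```

View pics/w2.png

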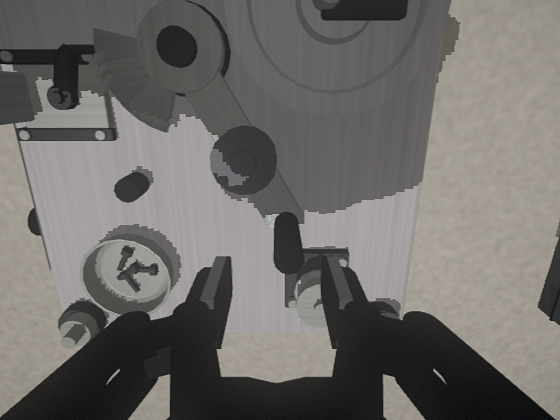

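The handle top is at about (287,260) and was predicted at (283,262). The fingers straddle it, so I'll shift +4.5 mm, descend and grip.

Call:
send_rows:
  plan:
    - [[0,0,0],[0,0.09,0],0]
    - [[0,0,0],[0,0.09,0],0]
    - [[0,0,0],[0,0,0.25],0]
    - [[0,0,0],[0,0,0.25],0]
    - [[0,0,0],[0,0,0.25],0]
    - [[0,0,0],[0,0,0.25],0]
    - [[0,0,0],[0,0,0.25],0]
    - [[0,0,0],[0,0,0.25],0]
    - [[0,0,0],[0,0,0.25],0]
    - [[0,0,0],[0,0,0],0]

```text
time: 8.68
tool_pos: [600.2, -68.4, 163.0]
eef_rot: [-2.303, -2.135, 0.003]
wrist_force: [-0.1, 0.1, 0.0]
grip_width: 42.6
grasp_force: 0.0
```

Call:
send_rows:
  plan:
    - [[0,0,0],[0,0,0],0.3]
    - [[0,0,0],[0,0,0],0.4]
    - [[0,0,0],[0,0,0],0.5]
    - [[0,0,0],[0,0,0],1]
    - [[0,0,0],[0,0,0],1]
    - [[0,0,0],[0,0,0],1]
    - [[0,0,0],[0,0,0],1]
    - [[0,0,0],[0,0,0],1]
    - [[0,0,0],[0,0,0],1]
    - [[0,0,0],[0,0,0],1]

```text
time: 9.52
tool_pos: [601.7, -69.0, 165.4]
eef_rot: [2.303, 2.134, 0.002]
wrist_force: [5.1, -1.9, 1.8]
grip_width: 14.6
grasp_force: 58.5
```

Run:
```python
from h import *
delta((530.8,-79.5,163),-4.7)
```

```text
pos [601.7 -69.  165.4] yaw -4.37 tilt [ 2.3e-03 -6.0e-04 -1.0e+00] F [ 5.1 -1.9  1.8] w 14.6 g 58.5 t 9.5167 q [-0.39  0.5   0.6   1.63 -0.31  1.11  0.22]
shift [-15.9 -69.9   2.2] turn z 0.33
```

Call:
send_rows:
  plan:
    - [[0,0,0],[-0.07,-0.126,0],1]
    - [[0,0,0],[-0.066,-0.128,0],1]
    - [[0,0,0],[-0.062,-0.13,0],1]
    - [[0,0,0],[-0.058,-0.132,0],1]
    - [[0,0,0],[-0.054,-0.133,0],1]
    - [[0,0,0],[-0.05,-0.135,0],1]
    - [[0,0,0],[-0.046,-0.136,0],1]
    - [[0,0,0],[-0.042,-0.138,0],1]
    - [[0,0,0],[-0.038,-0.139,0],1]
    - [[0,0,0],[-0.034,-0.14,0],1]

```text
time: 10.35
tool_pos: [567.9, -80.9, 165.5]
eef_rot: [2.303, 2.13, 0.002]
wrist_force: [11.8, -6.3, -4.6]
grip_width: 14.5
grasp_force: 59.1
```

Run:
```python
from h import *
delta((530.8,-79.5,163),-4.7)
p=arm.observe()["tool_pos"][:2]-(550,39); print(np.hypot(*p),np.radians(-64.7)-np.arctan2(p[1],p[0]))
```

```text
pos [567.9 -80.9 165.5] yaw -4.47 tilt [ 0.0044 -0.0026 -1.    ] F [11.8 -6.3 -4.6] w 14.5 g 59.1 t 10.35 q [-0.4   0.43  0.62  1.72 -0.28  1.08  0.23]
shift [ -1.5 -37.1   2.3] turn z 0.23
121.23498935560757 0.29314554748372124
```

Call:
send_rows:
  plan:
    - [[0,0,0],[-0.025,-0.141,0],1]
    - [[0,0,0],[-0.02,-0.142,0],1]
    - [[0,0,0],[-0.015,-0.143,0],1]
    - [[0,0,0],[-0.012,-0.143,0],1]
    - [[0,0,0],[-0.008,-0.143,0],1]
    - [[0,0,0],[-0.004,-0.144,0],1]
    - [[0,0,0],[0,-0.144,0],1]
    - [[0,0,0],[0.003,-0.144,0],1]
    - [[0,0,0],[0.006,-0.144,0],1]
    - [[0,0,0],[0.01,-0.144,0],1]

```text
time: 11.18
tool_pos: [531.6, -81.7, 165.5]
eef_rot: [2.304, 2.127, -0.001]
wrist_force: [6.1, -11.9, -2.4]
grip_width: 14.7
grasp_force: 59.5
```

Call:
send_rows:
  plan:
    - [[0,0,0],[0,0,0],1]
    - [[0,0,0],[0,0,0],1]
    - [[0,0,0],[0,0,0],1]
    - [[0,0,0],[0,0,0],1]
    - [[0,0,0],[0,0,0],1]
    - [[0,0,0],[0,0,0],1]
    - [[0,0,0],[0,0,0],1]
    - [[0,0,0],[0,0,0],1]
    - [[0,0,0],[0,0,0],1]
    - [[0,0,0],[0,0,0],1]

```text
time: 12.02
tool_pos: [531.5, -81.6, 165.5]
eef_rot: [2.304, 2.128, -0.001]
wrist_force: [5.3, -12.0, -1.7]
grip_width: 14.4
grasp_force: 59.5
```

Run:
```python
from h import *
import cv2
delta((530.8,-79.5,163),-4.7)
p=arm.observe()["tool_pos"][:2]-(550,39); print(np.hypot(*p),np.radians(-64.7)-np.arctan2(p[1],p[0]))
w=arm.read_camera("wrist"); a=w["img"][...,::-1]
s=arm.read_camera("scene"); b=cv2.resize(s["img"][170:340,210:400,::-1],None,fx=2.4,fy=2.4,interpolation=cv2.INTER_CUBIC)
c=np.zeros((420,800,3),np.uint8); a=cv2.resize(a,(340,255)); c[:255,:340]=a; c[:b.shape[0],342:342+b.shape[1]]=b[:, :458]
cv2.imwrite("pics/f.png",c); np.savez("wf.npz",**w); print(proj(w,(550,39,84)))
```

```text
pos [531.5 -81.6 165.5] yaw -4.55 tilt [ 0.0031 -0.0045 -1.    ] F [  5.3 -12.   -1.7] w 14.4 g 59.5 t 12.0167 q [-0.43  0.35  0.64  1.82 -0.24  1.04  0.21]
shift [ 2.1 -0.9  2.5] turn z 0.15
122.06060695683246 0.5938606583491028
[298.13502624 -17.81862547]
```

View pics/f.png

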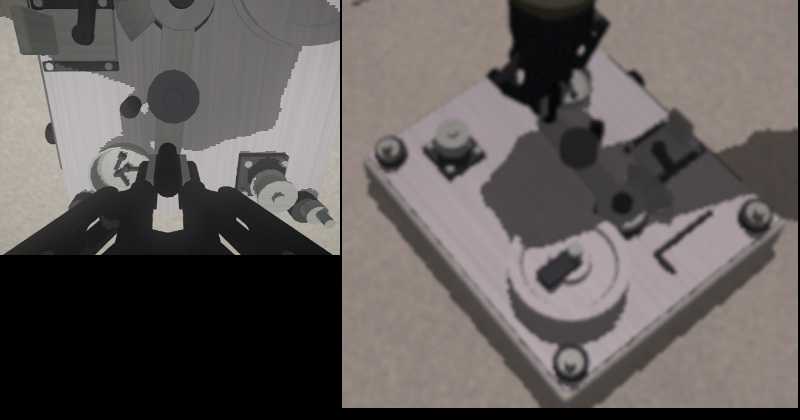

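The handle is still gripped (wrist inset (167,170)) with the arm at about 0.59 rad. The spring load is about 7 N on the hand, and nothing loose has moved. Handing in.

```bash
python3 -c "
from bench import arm
print(arm.sign_off())"
```

```text
the job is handed in; nothing more can be done
None
```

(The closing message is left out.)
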